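# Pack the screwdriver and ease the steel case shut

## Task

Pick up the screwdriver, turn it round and lay it (do not drop it) flat in the empty long compartment of the open steel tool case, handle at the end away from the cross rib and shank resting down in the rib's slot, and let go of it. Then take the heavy lid by its bar handle and ease it fully shut without letting it slam, and let go. Leave the carton, tin and tape roll where they are.

Things in the scene. Friction and masses are not known exactly. Their poses are not given: they have to be found in the camera images.
- case: Grey steel tool case fixed to the bench, 300 long (its x) x 220 wide (its y) x 70 high, 5 mm walls and floor; origin at the centre of its underside, z up. The lid is hinged along the top of its +y long side. A divider (top at height 45) along y = 0 splits it: the +y half holds a black insert with sockets, the -y half is the screwdriver's compartment.
- slot (a point): Centre of the bottom of the slot in the cross rib, at (60, -53.5, 10) mm in the case's frame. The rib, 8 mm thick, crosses the compartment here, top at height 38; its slot is 20 mm wide, open upwards, for the shank. The handle lies on the -x side of the rib.
- hinge (a point): Middle of the lid's hinge line, at (0, 110, 70) mm in the case's frame; the hinge line runs along the case's x.
- lid (a joint): Lid angle, rad: 0 shut, 1.57 upright, stops at 1.9 (leaning back). Steel plate 304 x 224 x 10 mm of about 1 kg (0.8 to 1.25). The stiff hinge (0.35 N m) holds it near upright; below about 1.2 rad it falls shut by its weight. Slam: shutting faster than 2 rad/s in the last 0.35 rad. About 5 N at the bar holds it up near shut.
- lid_bar (a point): Middle of the lid's round steel bar handle, 12 mm thick, 120 long, parallel to the hinge line, 265 mm from it beyond the lid's free edge; lid shut: at (0, -155, 75) mm in the case's frame. A 37 mm gap between bar and lid edge lets a finger in; posts at x = -60 and +60. The bar can turn between the fingers.
- driver: Screwdriver of about 130 g lying on the bench. Black handle 100 long x 28 wide x 26 high, flat sided; 8 mm steel shank, its axis 13 above the underside. Origin on the underside below the handle's centre; x points from handle to tip, z up. Centre of mass about 20 towards the tip. It starts pointing roughly opposite to the case's x.
- driver_tip (a point): Tip of the screwdriver's blade, 170 mm along x from the handle's centre and 13 mm above its underside.
- carton: Small cardboard carton 100 x 70 x 55 mm, origin under its centre. Leave alone.
- tin: Tin, diameter 66, height 65 mm, origin under its centre. Leave alone.
- tape: Roll of grey tape lying flat, outer diameter 100, height 25 mm, origin under its centre. Leave alone.
- bay (a point): Where the underside of the handle's centre belongs: on the compartment's floor at (-50, -53.5, 5) mm in the case's frame. The compartment is 290 long (case x -145 to +145) x 103 wide (y -105 to -2), its centre line at y = -53.5. Handle centres from about x = -90 to -28 fit. The screwdriver's x must point along the case's x.
Things that resemble listed ones, but are neither listed nor needed, are in the scene too. Of the things that look like the driver, take the one that is nearest to the robot's base at the start.

How it is judged:
On the way:
1. the screwdriver lies flat and released in the compartment, shank in the slot, while the lid is still open (x of driver in the frame of case between -0.11 and 0 m and y of driver in the frame of case between -0.0735 and -0.0335 m and z of driver in the frame of case below 0.011 m and x of driver_tip in the frame of case above 0.06 m and y of driver_tip in the frame of case between -0.0675 and -0.0395 m and z of driver_tip in the frame of case below 0.03 m and linear speed of driver below 0.03 m/s and contact force between the fingers and driver below 0.2 N and value of joint lid above 1 rad), for 0.2 s.
At the end, for the whole second after the job is handed in: Lid shut (within 0.03 rad) and still; screwdriver at rest in the compartment: underside within 6 mm of its floor, handle centre at x -110 to 0, tip beyond x = +60 in the case's frame, tip within 14 mm and handle centre within 20 mm of the centre line (value of joint lid below 0.03 rad and velocity of joint lid above -0.05 rad/s and x of driver in the frame of case between -0.11 and 0 m and y of driver in the frame of case between -0.0735 and -0.0335 m and z of driver in the frame of case below 0.011 m and x of driver_tip in the frame of case above 0.06 m and y of driver_tip in the frame of case between -0.0675 and -0.0395 m and z of driver_tip in the frame of case below 0.03 m and linear speed of driver below 0.03 m/s); the robot touches nothing.
It fails at once if the lid slams: it turns shut faster than 2 rad/s within the last 0.35 rad (value of joint lid below 0.35 rad and velocity of joint lid below -2 rad/s).
It fails at once if the screwdriver is dropped into the case (over 0.7 m/s at less than 60 mm above the bench, within 150 mm of the case's centre) (horizontal distance between driver and case below 0.15 m and height (world z) of driver below 0.06 m and linear speed of driver above 0.7 m/s).
It fails at once if the carton is moved by over 30 mm (distance of carton from where it was at the start of the episode above 0.03 m).
It fails at once if the tin is moved by over 30 mm (distance of tin from where it was at the start of the episode above 0.03 m).
It fails at once if the tape roll is moved by over 30 mm (distance of tape from where it was at the start of the episode above 0.03 m).
It also fails if it takes over 72 s, if anything falls off the work surface, if the arm or the gripper's body presses on something with over 40 N, if the wrist force passes 120 N, or if a joint passes its speed limit or range.

## Robot

A 6-joint arm with a two-finger parallel gripper is mounted at the origin on the work surface. World frame = base frame: x ahead of the robot, y to its left, z up, the work surface at z = 0. Lengths are in m, angles in rad, forces in N, time in s.
With the tool pointing down it reaches from about 0.275 to 0.975 m from the base axis. Payload 8.4 kg.
Tool frame: the origin (TCP) lies on the centre line of the jaws, within the pads' length; the fingertips stand 17 mm ahead of it and the grasp point (between the pads) lies 2 mm behind it; z points along the fingers, y is the line along which they close (so a half turn about z gives the same grasp; the last joint's range is limited). The gripper opens to 92 mm and grips with 3 to 60 N. Pads are 20 mm wide; open, the fingers measure 128 mm over their backs; the gripper's body (75 mm by 189 mm) begins 69 mm behind the grasp point.
Start: joints at [1.201, 0.353, 1.633, -0, 1.155, -0.002], TCP at [0.225, 0.583, 0.232] pointing down, gripper open.
Joint ranges: [-2.63, 2.63], [-0.92, 2.1], [0.06, 2.66], [-1.3, 4.44], [0, 2.69], [-3.02, 3.02]. Speed limits (rad/s): [2.22, 2.22, 2.79, 3.14, 3.14, 3.14].

## Interface

Orientations are given as a unit quaternion [w, x, y, z].
In Python, from plant import env gives the robot as it stands. The module is installed in compiled form; this text tells all that it offers.
- The arm moves only by the shell command python3 -m inch 'ROWS' [FORCE]. ROWS is JSON, a list that holds one entry, the list of rows, each a list of 5 numbers: the opening, from -1 (shut) to 1 (fully open), so that 0 is half open, then the shift along the tool's x, y, z in mm, then the turn about the tool's z in units of 8 degrees (1.0 is 8 degrees). A call has 1 to 8 rows; each row is the pose to reach, as a shift and turn from the pose commanded when the call began, along the tool's axes at that moment; what a row does not reach only later rows make up. A row lasts 1/10 s, in which the tool goes at most 50 mm and 8.59 degrees, less where a joint would pass 70% of its speed; a pose out of reach is approached as far as the arm can. A call with a gripper value outside its range is refused whole. The fingers move at their own pace and stop on an object; FORCE is the grip in N (left out, the last holds). Time passes only in rows, so rows that repeat a pose let the fingers close. It gives the time, the measured TCP pose, the force, the opening and the grip force at its end, in the units of the state.
- env.sense(): the state, without advancing time (a new reading comes with each control period).
- env.snapshot(name): name is "scene" or "top" or "wrist"; returns a dict with "img" (480x640x3 uint8, red, green, blue), "mtx" (3x3 intrinsics, pixels), "R" (3x3) and "t" (3): a world point X has camera coordinates R X + t. Camera axes: x right, y down, z forward; pixel columns grow to the right and rows downward; lengths in m; the calibration is good to about 2 mm. A picture is of the moment at which its call begins. There is no depth.
- env.job_done(): hands the job in; it is judged then, once.
The state is a dict: "time": time; "q": joint angles; "joint_vel": joint speeds; "effort": joint torques, N m; "position": TCP position; "ee_rot": TCP orientation; "ft_force": force on the tool from outside, world axes, zero at the start; "moment": the same for the moment, N m; "gripper_width": finger opening in m; "grip_force": force on a finger pad.
Only numpy, scipy, OpenCV 4.12 (cv2) and the standard library are available. Lean on these libraries where they do the work, as an engineer would, in place of code of your own. Each camera call takes 0.05 s, during which the arm holds its last target. There are 200 camera calls.

## Working session

There is one attempt and no reset: what is moved stays moved. The work goes in short steps, Python scripts to look and compute and a shell command to move; the robot and the scene stay as the last step left them, time stands still between calls to the robot, and variables do not carry over. Pictures are saved under pics/ and viewed, at most 10 in all, crops included, and the job is handed in when it is done.

```bash
mkdir -p pics; cat > h.py <<'E'
import numpy as np, cv2
from plant import env
def snap(n,f=None):
    s=env.snapshot(n)
    if f: cv2.imwrite('pics/'+f,s['img'][:,:,::-1])
    return s
def ray(s,u,v):
    R=np.array(s['R']);t=np.array(s['t'])
    d=R.T@np.linalg.inv(np.array(s['mtx']))@np.array([u,v,1.]);return -R.T@t,d
def onz(s,u,v,z):
    c,d=ray(s,u,v);return c+d*(z-c[2])/d[2]
def proj(s,X):
    p=np.array(s['mtx'])@(np.array(s['R'])@np.array(X)+np.array(s['t']));return p[:2]/p[2]
E
python3 - <<'E'
from h import *
import pickle
np.set_printoptions(precision=4,suppress=True)
for n in('top','scene'):
    s=snap(n,n+'0.png');pickle.dump(s,open(n+'0.pkl','wb'))
    print(n,-np.array(s['R']).T@np.array(s['t']))
print(env.sense())
E
```

```text
top [ 0.4238 -0.0887  1.486 ]
scene [ 1.5158 -0.5427  0.9141]
{'time': 0.1, 'q': array([ 1.2006,  0.3536,  1.634 , -0.    ,  1.1552, -0.0024]), 'joint_vel': array([-0.0007, -0.0017, -0.003 , -0.0015, -0.0005,  0.0003]), 'effort': array([ -0.0006, -59.4905, -33.4933,   0.0699,   0.0183,  -0.0001]), 'position': array([0.2246, 0.5828, 0.2309]), 'ee_rot': array([-0.0001,  0.1828,  0.9831, -0.0006]), 'ft_force': array([ 0.1766, -0.3876,  0.0386]), 'moment': array([ 0.0394,  0.0727, -0.0221]), 'grip_force': 0.0, 'gripper_width': 0.09168151221245721}
```

View pics/top0.png

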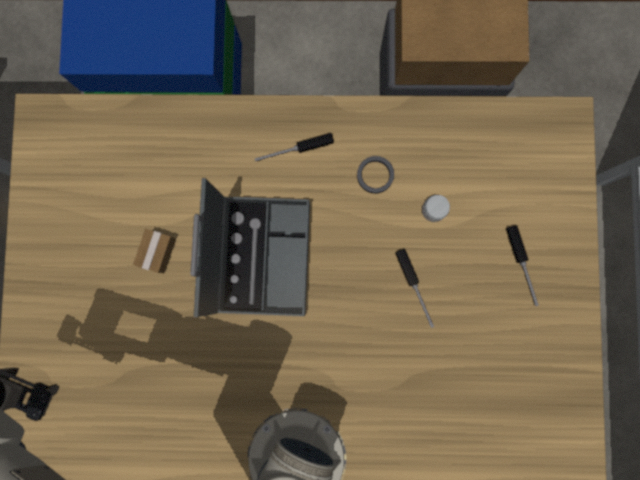

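View pics/scene0.png

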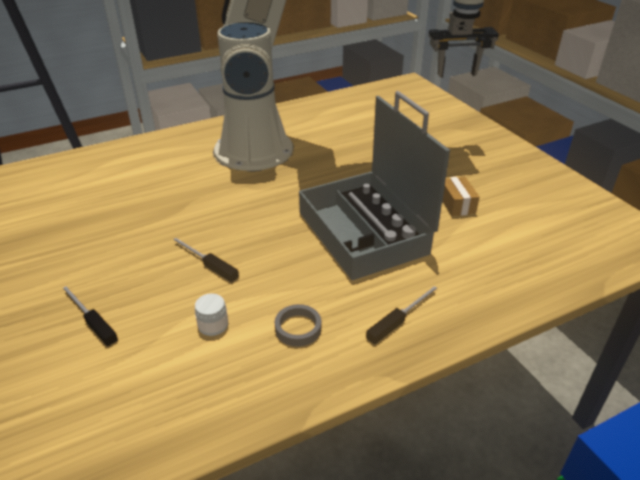

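Top view: the case has its rib at (288,235), its lid stands upright near column 210, and its +x points up the picture. There are three lookalike drivers, with handles at (406,268), (516,244) and (316,143). The robot base is at (298,450), so (406,268) is nearest, and its tip at (432,323) points opposite to case x as described. I'll measure and confirm it in a crop.

```bash
python3 - <<'E'
from h import *
import pickle
np.set_printoptions(precision=4,suppress=True)
s=pickle.load(open('top0.pkl','rb'));g=s['img'].max(2)
m=(g<60).astype(np.uint8); m[:, :340]=0; m[:200]=0
for c in cv2.findContours(m,0,2)[0]:
    if cv2.contourArea(c)<150: continue
    r=cv2.minAreaRect(c);b=cv2.boxPoints(r); 
    P=np.array([onz(s,*p,0.02)[:2] for p in b]);ctr=P.mean(0)
    e=[P[1]-P[0],P[2]-P[1]];e=max(e,key=np.linalg.norm)
    print('handle px',r,'world',ctr,'dist',np.linalg.norm(ctr),'len',np.linalg.norm(P[1]-P[0]),np.linalg.norm(P[2]-P[1]),'ang',np.degrees(np.arctan2(e[1],e[0])))
for n,p,z in [('tip',(432,323),.013),('rim+x-y',(310,199),.07),('rim-x-y',(306,314),.07),('tape',(376,175),.02),('tin',(436,207),.065),('carton',(155,251),.055),('rib',(288,235),.038)]:
    print(n,onz(s,*p,z))
im=s['img'][180:340,190:450,::-1]
cv2.imwrite('pics/crop.png',cv2.resize(im,None,fx=3,fy=3,interpolation=cv2.INTER_CUBIC))
E
```

```text
handle px ((406.5862121582031, 267.0345153808594), (37.29103088378906, 9.979289054870605), 66.80140686035156) world [ 0.4988 -0.2833] dist 0.573654827395008 len 0.026486562652185092 0.09796444270659815 ang -156.9548728844287
handle px ((516.300048828125, 243.90000915527344), (37.31486892700195, 11.384199142456055), 71.56504821777344) world [ 0.5628 -0.5726] dist 0.8028515943301557 len 0.03029599923140315 0.09801985280937499 ang -162.81699309030458
handle px ((622.5223388671875, 339.46392822265625), (280.0608825683594, 30.4986572265625), 87.9786376953125) world [ 0.3246 -0.8413] dist 0.9017353910637127 len 0.0803652827321773 0.7174905992622364 ang 179.70680642865543
tip [ 0.3527 -0.3504  0.013 ]
rim+x-y [ 0.6696 -0.0282  0.07  ]
rim-x-y [ 0.3744 -0.0219  0.07  ]
tape [ 0.7448 -0.2022  0.02  ]
tin [ 0.6521 -0.3536  0.065 ]
carton [0.5321 0.374  0.055 ]
rib [0.5789 0.0298 0.038 ]
```

View pics/crop.png

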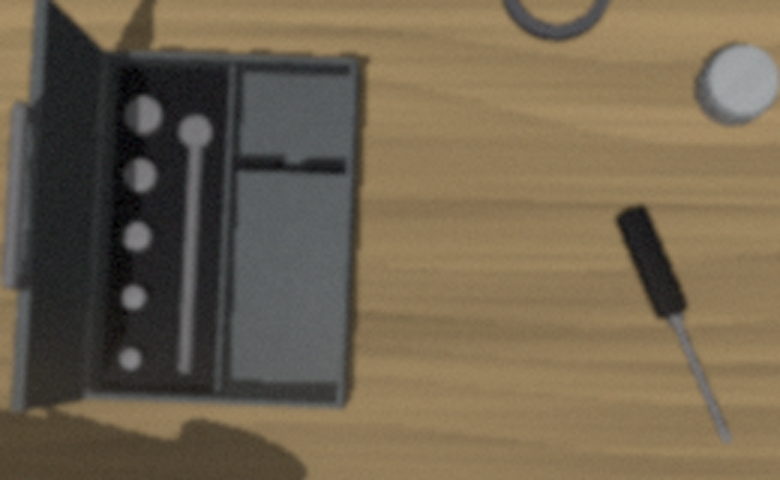

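The crop confirms it: the handle is at about crop (652,262), with the shank running towards the base to (727,438). I'll rise above the upright lid, then cross over to the driver.

```bash
python3 -m inch '[[[1,0,0,-50,0],[1,0,0,-100,0],[1,0,0,-150,0],[1,0,0,-190,0],[1,-31,-39,-190,0],[1,-62,-79,-190,0],[1,-93,-119,-190,0],[1,-124,-159,-190,0]]]' 30
```

```text
time: 0.9
position: [0.2827, 0.39, 0.4212]
ee_rot: [0.0, 0.183, 0.983, -0.0]
ft_force: [0.5, -0.0, -0.3]
gripper_width: 0.0923
grip_force: 0.0
```

```bash
python3 -m inch '[[[1,-31,-39,0,0],[1,-62,-79,0,0],[1,-93,-119,0,0],[1,-124,-159,0,0],[1,-155,-198,0,0],[1,-186,-238,0,0],[1,-217,-277,0,0],[1,-248,-317,0,0]]]' && python3 -m inch '[[[1,-31,-39,30,1],[1,-62,-79,60,2],[1,-93,-119,90,3],[1,-124,-159,120,4],[1,-155,-198,150,5],[1,-188,-241,180,6],[1,-188,-241,220,7],[1,-188,-241,250,8]]]' && python3 -m inch '[[[1,0,0,0,1],[1,0,0,0,2],[1,0,0,0,3],[1,0,0,0,4],[1,0,0,0,5],[1,0,0,0,6],[1,0,0,0,7],[1,0,0,0,8]]]' && python3 -m inch '[[[1,0,0,0,1],[1,0,0,0,1],[1,0,0,0,1]]]'
python3 - <<'E'
from h import *
np.set_printoptions(precision=4,suppress=True)
s=snap('wrist','w1.png');print(env.sense()['q'],env.sense()['position'])
print(-np.array(s['R']).T@np.array(s['t']))
E
```

```text
time: 1.7
position: [0.3993, 0.0075, 0.4216]
ee_rot: [0.0, 0.183, 0.983, 0.0]
ft_force: [0.9, -0.2, -0.5]
gripper_width: 0.092
grip_force: 0.0
time: 2.5
position: [0.4884, -0.2829, 0.1797]
ee_rot: [0.002, 0.679, 0.734, 0.0]
ft_force: [0.4, -0.7, -0.2]
gripper_width: 0.0922
grip_force: 0.0
time: 3.3
position: [0.4871, -0.28, 0.1801]
ee_rot: [-0.0, 0.965, 0.264, -0.0]
ft_force: [0.2, -0.1, -0.4]
gripper_width: 0.0917
grip_force: 0.0
time: 3.6
position: [0.4872, -0.28, 0.1803]
ee_rot: [-0.0, 0.98, 0.201, -0.0]
ft_force: [0.1, -1.1, -0.8]
gripper_width: 0.0916
grip_force: 0.0
[-0.5243  0.3118  1.8187 -0.0001  1.0114  0.6425] [ 0.4873 -0.2801  0.1803]
[ 0.5641 -0.2467  0.3325]
```

View pics/w1.png

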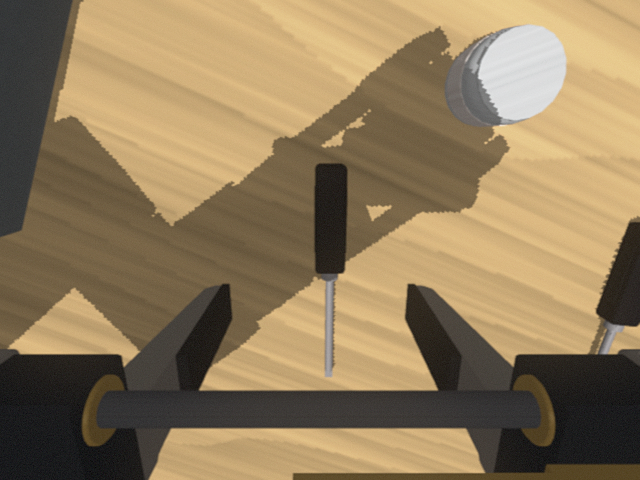

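The wrist view shows the driver almost along tool x. The handle runs from (331,165) to (330,272), and the tip is at (329,376). The tin at (515,70) is clear of the gripper.

```bash
cat >> h.py <<'E'
from scipy.spatial.transform import Rotation as Rt
def tool():
    s=env.sense();w,x,y,z=s['ee_rot'];return np.array(s['position']),Rt.from_quat([x,y,z,w]).as_matrix()
E
python3 - <<'E'
from h import *
np.set_printoptions(precision=4,suppress=True)
s=snap('wrist')
m=(s['img'].max(2)<50).astype(np.uint8);m[:120]=0;m[278:]=0;m[:,:290]=0;m[:,:290]=0;m[:,370:]=0
c=max(cv2.findContours(m,0,2)[0],key=cv2.contourArea);print(cv2.minAreaRect(c))
a=onz(s,331,164,.026);b=onz(s,330,273,.026);t=onz(s,329,376,.013)
p,R=tool()
c=(a+b)/2
print(a,b,t,'len',np.linalg.norm(a-b),np.linalg.norm(t[:2]-c[:2]))
d=t-c;print('driver ang',np.degrees(np.arctan2(d[1],d[0])),'tool x ang',np.degrees(np.arctan2(R[1,0],R[0,0])))
print('in tool mm',1000*R.T@(c-p),1000*R.T@(t-p))
E
```

```text
((330.5, 218.0), (108.0, 31.0), 90.0)
[ 0.5466 -0.2656  0.026 ] [ 0.4562 -0.3044  0.026 ] [ 0.3441 -0.353   0.013 ] len 0.0983982749459314 0.17132669099738185
driver ang -156.63145265294355 tool x ang 23.107799686069903
in tool mm [ 11.1195  10.1454 154.321 ] [-160.2028   10.9282  167.3556]
```

```bash
python3 -m inch '[[[1,0,10,50,0],[1,0,10,90,0],[1,0,10,120,0],[1,0,10,140,0],[1,0,10,155,0],[1,0,10,160,0],[1,0,10,160,0]]]' 30 && python3 -m inch '[[[-1,0,0,0,0],[-1,0,0,0,0],[-1,0,0,0,0],[-1,0,0,0,0],[-1,0,0,0,0],[-1,0,0,0,0],[-1,0,0,0,0],[-1,0,0,0,0]]]' 30
```

```text
time: 4.4
position: [0.4912, -0.2892, 0.0203]
ee_rot: [-0.0, 0.98, 0.199, -0.0]
ft_force: [0.1, 0.0, -0.3]
gripper_width: 0.0917
grip_force: 0.0
time: 5.2
position: [0.4912, -0.2893, 0.0204]
ee_rot: [-0.0, 0.98, 0.199, -0.0]
ft_force: [0.6, -0.6, 0.4]
gripper_width: 0.0303
grip_force: 0.0
```

```bash
python3 -m inch '[[[-1,0,0,0,0],[-1,0,0,0,0],[-1,0,0,0,0],[-1,0,0,-20,0],[-1,0,0,-50,0],[-1,0,0,-80,0],[-1,0,0,-120,0],[-1,0,0,-160,0]]]' 30
```

```text
time: 6.0
position: [0.4906, -0.2889, 0.1815]
ee_rot: [-0.0, 0.98, 0.199, -0.0]
ft_force: [0.7, -0.4, -1.2]
gripper_width: 0.028
grip_force: 30.0
```

```bash
python3 -m inch '[[[-1,0,0,0,-1],[-1,0,0,0,-2],[-1,0,0,0,-3],[-1,0,0,0,-4],[-1,0,0,0,-5],[-1,0,0,0,-6],[-1,0,0,0,-7],[-1,0,0,0,-8]]]' && python3 -m inch '[[[-1,0,0,0,-1],[-1,0,0,0,-2],[-1,0,0,0,-3],[-1,0,0,0,-4],[-1,0,0,0,-5],[-1,0,0,0,-6],[-1,0,0,0,-7],[-1,0,0,0,-8]]]' && python3 -m inch '[[[-1,0,0,0,-1],[-1,0,0,0,-2],[-1,0,0,0,-3],[-1,0,0,0,-3.5],[-1,0,0,-10,-3.5],[-1,0,0,-20,-3.5]]]'
python3 - <<'E'
from h import *
np.set_printoptions(precision=4,suppress=True)
p,R=tool();print(p,R)
s=snap('top','top1.png')
im=s['img'][170:340,180:420,::-1]
cv2.imwrite('pics/crop1.png',cv2.resize(im,None,fx=3.3,fy=3.3,interpolation=cv2.INTER_CUBIC))
E
```

```text
time: 6.8
position: [0.4909, -0.2891, 0.1802]
ee_rot: [-0.0, 0.724, 0.69, -0.0]
ft_force: [-0.7, 0.2, -1.3]
gripper_width: 0.0275
grip_force: 30.0
time: 7.6
position: [0.491, -0.2891, 0.1802]
ee_rot: [-0.0, 0.248, 0.969, 0.0]
ft_force: [0.8, 1.0, -1.9]
gripper_width: 0.0278
grip_force: 30.0
time: 8.2
position: [0.491, -0.2892, 0.201]
ee_rot: [-0.0, 0.011, 1.0, 0.0]
ft_force: [-0.9, -1.1, -0.9]
gripper_width: 0.0281
grip_force: 30.0
[ 0.491  -0.2892  0.201 ] [[-0.9998  0.021  -0.0006]
 [ 0.021   0.9998  0.0004]
 [ 0.0006  0.0004 -1.    ]]
```

```bash
python3 -m inch '[[[-1,6,45,0,0],[-1,6,90,0,0],[-1,6,135,0,0],[-1,6,180,0,0],[-1,6,225,0,0],[-1,6,225,0,0]]]'
python3 - <<'E'
from h import *
import pickle
np.set_printoptions(precision=4,suppress=True)
T=pickle.load(open('top0.pkl','rb'));S=pickle.load(open('scene0.pkl','rb'))
for a,b in [((196,214.3),(427,113)),((192.7,276),(396,94))]:
    c1,d1=ray(T,*a);c2,d2=ray(S,*b)
    k=np.linalg.lstsq(np.c_[d1,-d2],c2-c1,rcond=None)[0];print('bar end',c1+d1*k[0],c2+d2*k[1])
snap('wrist','w2.png');p,R=tool();print(p)
E
```

```text
time: 8.85
position: [0.4895, -0.06, 0.2012]
ee_rot: [0.0, 0.008, 1.0, 0.001]
ft_force: [-0.4, -0.4, -1.7]
gripper_width: 0.0277
grip_force: 30.0
bar end [0.5888 0.1993 0.3374] [0.5882 0.1984 0.3371]
bar end [0.4597 0.2042 0.3287] [0.4589 0.2028 0.3283]
[ 0.4897 -0.062   0.2012]
```

View pics/w2.png

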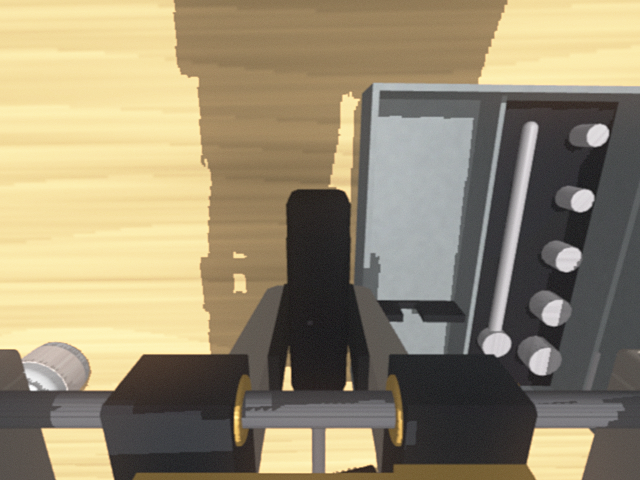

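The wrist view shows the held driver handle at (318,290). The case's outer rim corner (-x,-y) is at about (373,84), and the rib is at row ~310 with the slot near column 408. I'll enlarge that part.

```bash
python3 - <<'E'
from h import *
np.set_printoptions(precision=4,suppress=True)
s=snap('wrist')
im=s['img'][70:330,340:520,::-1]
cv2.imwrite('pics/crop2.png',cv2.resize(im,(540,600),interpolation=cv2.INTER_CUBIC))
E
```

```text
(no output)
```

View pics/crop2.png

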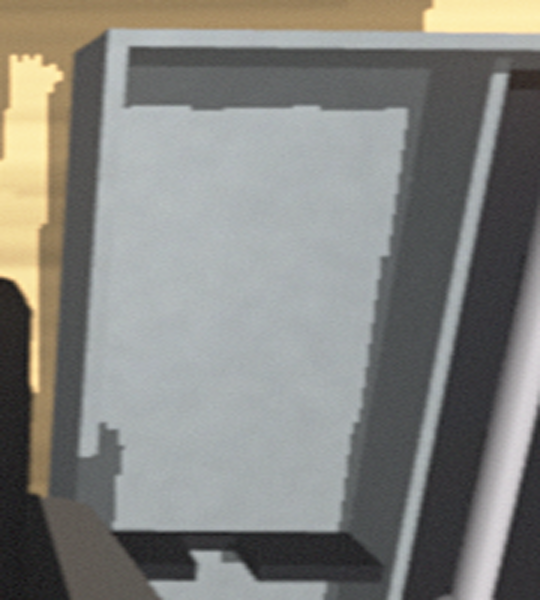

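```bash
python3 - <<'E'
from h import *
np.set_printoptions(precision=4,suppress=True)
s=snap('wrist');p,R=tool();print(p,-np.array(s['R']).T@np.array(s['t']))
f=lambda cx,cy,z:onz(s,340+cx/3,70+cy/600*260,z)
print('corner(-150,-110)',f(108,31,.07));print('rim',f(78,455,.07))
print('inner corner (-145,-105)',f(128,47,.07))
print('rim end right outer',onz(s,636,86,.07))
print('slot L,R',f(195,580,.038),f(258,580,.038))
print('divider top mid ',f(502,72,.045),f(396,600,.045))
E
```

```text
[ 0.4898 -0.0643  0.201 ] [ 0.4059 -0.0615  0.3533]
corner(-150,-110) [ 0.3714 -0.0184  0.07  ]
rim [ 0.5146 -0.0224  0.07  ]
inner corner (-145,-105) [ 0.3761 -0.0133  0.07  ]
rim end right outer [0.3763 0.172  0.07  ]
slot L,R [0.585 0.022 0.038] [0.5853 0.0429 0.038 ]
divider top mid  [0.3832 0.0917 0.045 ] [0.5917 0.0863 0.045 ]
```

```bash
python3 -m inch '[[[-1,8,45,0,0],[-1,8,80,0,0.05],[-1,8,99,0,0.05],[-1,8,99,40,0.05],[-1,8,99,75,0.05],[-1,8,99,95,0.05],[-1,8,99,95,0.05],[-1,8,99,95,0.05]]]'
python3 - <<'E'
from h import *
np.set_printoptions(precision=4,suppress=True)
s=snap('wrist','w3.png');p,R=tool();print(p,np.degrees(np.arctan2(R[1,0],R[0,0])))
E
```

```text
time: 9.8
position: [0.4838, 0.0339, 0.1058]
ee_rot: [-0.0, 0.014, 1.0, -0.0]
ft_force: [0.3, 0.7, -1.5]
gripper_width: 0.0278
grip_force: 30.0
[0.4843 0.0341 0.1065] 178.43820149403652
```

View pics/w3.png

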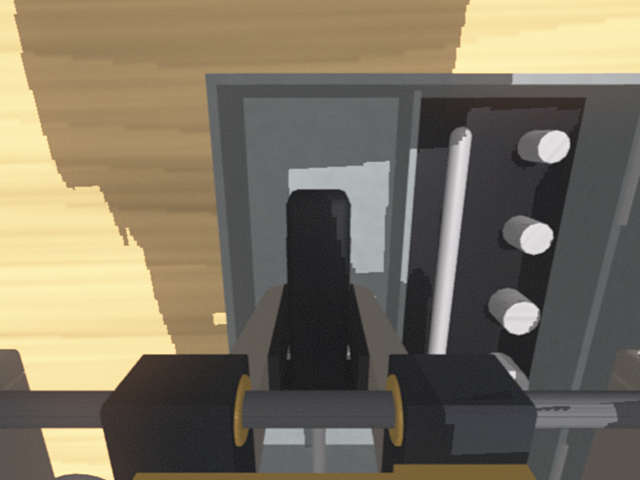

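The driver hangs centred over the compartment: inner wall at column 219, divider at 400, handle at 318. I'll lower it slowly.

```bash
python3 -m inch '[[[-1,0,1,20,0],[-1,0,1,40,0],[-1,0,1,55,0],[-1,0,1,65,0],[-1,0,1,72,0],[-1,0,1,77,0],[-1,0,1,79,0],[-1,0,1,79,0]]]' && python3 -m inch '[[[-1,0,0,1,0],[-1,0,0,2,0],[-1,0,0,2,0]]]'
```

```text
time: 10.65
position: [0.4835, 0.0359, 0.0266]
ee_rot: [0.0, 0.013, 1.0, 0.0]
ft_force: [0.5, -0.3, -1.3]
gripper_width: 0.0275
grip_force: 30.0
time: 10.95
position: [0.4837, 0.0359, 0.0254]
ee_rot: [0.0, 0.013, 1.0, 0.0]
ft_force: [-2.6, -0.3, 10.6]
gripper_width: 0.0278
grip_force: 30.0
```

Contact with the floor shows as 10 N, as expected. I'll open part way (50 mm) and retract.

```bash
python3 -m inch '[[[0.05,0,0,0,0],[0.05,0,0,0,0],[0.05,0,0,0,0],[0.05,0,0,0,0],[0.05,0,0,0,0],[0.05,0,0,0,0]]]' 20 && python3 -m inch '[[[0.05,0,0,-20,0],[0.05,0,0,-50,0],[0.05,0,0,-90,0],[0.05,0,0,-130,0],[0.05,0,0,-180,0],[0.05,0,0,-230,0],[0.05,0,0,-280,0],[0.05,0,0,-330,0]]]'
python3 - <<'E'
from h import *
np.set_printoptions(precision=4,suppress=True)
s=snap('wrist','w4.png');p,R=tool();print(p)
snap('top','top2.png')
E
```

```text
time: 11.55
position: [0.4833, 0.0359, 0.0244]
ee_rot: [-0.0, 0.013, 1.0, -0.0]
ft_force: [-0.6, -0.4, 0.8]
gripper_width: 0.0481
grip_force: 0.0
time: 12.35
position: [0.4827, 0.0359, 0.3567]
ee_rot: [0.0, 0.013, 1.0, 0.0]
ft_force: [1.2, 0.1, -0.3]
gripper_width: 0.048
grip_force: 0.0
[0.486  0.0361 0.365 ]
```

View pics/w4.png

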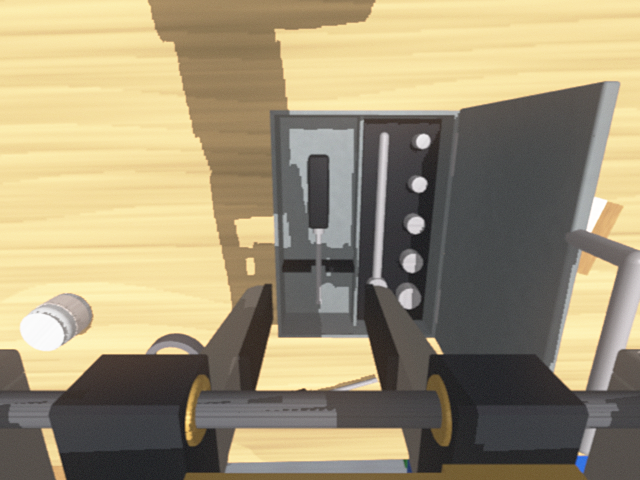

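The driver lies along the compartment with the handle at (318,192), the shank in the slot at (318,266) and the tip at (319,308). Next I'll check it numerically and move above the bar.

```bash
python3 - <<'E'
from h import *
np.set_printoptions(precision=4,suppress=True)
s=snap('wrist');p,R=tool();print(p)
A=Rt.from_euler('z',-1.5,degrees=True).as_matrix();C=np.array([.5242,.0876,0])
for n,u,v,z in [('handle',318,192,.031),('tip',319,308,.018),('corner -x-y',272,112,.07)]: print(n,A.T@(onz(s,u,v,z)-C))
E
python3 -m inch '[[[1,0,0,-30,0],[1,0,0,-50,0],[1,-20,40,-50,0],[1,-40,85,-50,0],[1,-40,130,-50,0],[1,-40,165,-50,0],[1,-40,165,-50,0],[1,-40,165,-50,0]]]'
python3 - <<'E'
from h import *
np.set_printoptions(precision=4,suppress=True)
s=snap('wrist','w5.png');p,R=tool();print(p,env.sense()['gripper_width'])
E
```

```text
[0.4848 0.036  0.3578]
handle [-0.0423 -0.0512  0.031 ]
tip [ 0.1396 -0.0495  0.018 ]
corner -x-y [-0.1422 -0.105   0.07  ]
time: 13.3
position: [0.5269, 0.1999, 0.4025]
ee_rot: [-0.001, 0.012, 1.0, -0.001]
ft_force: [-0.2, -0.5, 0.8]
gripper_width: 0.0915
grip_force: 0.0
[0.5271 0.1992 0.403 ] 0.09228892192170209
```

View pics/w5.png

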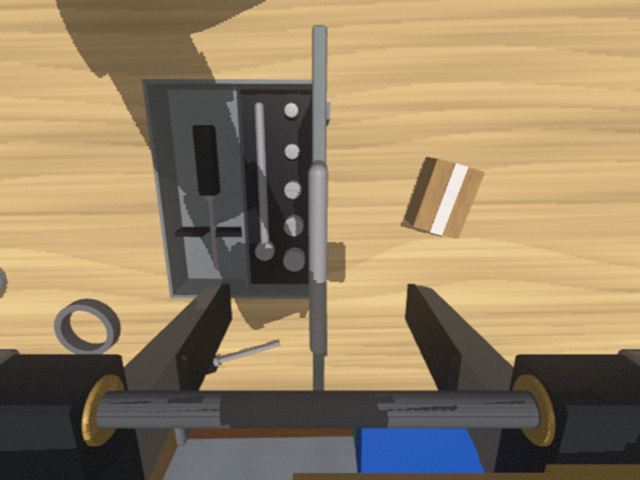

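The bar is centred between the fingers: column 318, rows 165–355. The driver is in its compartment and the carton is clear. I'll go down and grip the bar.

```bash
python3 -m inch '[[[1,0,0,20,0],[1,0,0,40,0],[1,0,0,55,0],[1,0,0,65,0],[1,0,0,69,0],[1,0,0,69,0]]]' && python3 -m inch '[[[-1,0,0,0,0],[-1,0,0,0,0],[-1,0,0,0,0],[-1,0,0,0,0],[-1,0,0,0,0],[-1,0,0,0,0],[-1,0,0,0,0],[-1,0,0,0,0]]]' 25 && python3 -m inch '[[[-1,0,0,0,0],[-1,0,0,0,0],[-1,0,0,0,0],[-1,0,0,0,0],[-1,0,0,0,0]]]' 25
python3 - <<'E'
from h import *
p,R=tool();print(p,R[:,0],env.sense()['ft_force'])
E
```

```text
time: 13.95
position: [0.5275, 0.1991, 0.3352]
ee_rot: [-0.0, 0.013, 1.0, -0.0]
ft_force: [0.2, 0.2, 0.2]
gripper_width: 0.0921
grip_force: 0.0
time: 14.75
position: [0.5276, 0.1998, 0.3355]
ee_rot: [-0.0, 0.013, 1.0, 0.0]
ft_force: [0.1, -0.4, 0.2]
gripper_width: 0.0304
grip_force: 0.0
time: 15.25
position: [0.5276, 0.1998, 0.3354]
ee_rot: [-0.0, 0.013, 1.0, -0.0]
ft_force: [0.4, -0.8, 0.3]
gripper_width: 0.0112
grip_force: 25.0
[0.5275539  0.19979539 0.33544634] [-9.99668292e-01  2.57547225e-02  2.87467405e-05] [ 0.41346285 -0.83535363  0.29884919]
```

```bash
python3 - <<'E'
import numpy as np
f=lambda t:1000*np.array([-.265*np.cos(t)+.005*np.sin(t),-(.265*np.sin(t)+.005*np.cos(t))])
t=1.56
for k in range(4):
    t0=t;o=[]
    for i in range(8):
        t=max(t-.05,0);o.append(list(np.round(f(t)-f(t0)).astype(int)))
    print(round(t,2),[[int(a),int(b)] for a,b in o])
E
```

```text
1.16 [[-13, 0], [-26, 1], [-40, 3], [-53, 5], [-66, 8], [-78, 11], [-91, 15], [-103, 20]]
0.76 [[-12, 5], [-24, 11], [-35, 18], [-47, 25], [-57, 33], [-68, 41], [-78, 50], [-87, 59]]
0.36 [[-9, 10], [-18, 20], [-26, 30], [-33, 41], [-40, 52], [-47, 64], [-52, 76], [-58, 88]]
0 [[-5, 12], [-9, 25], [-12, 38], [-15, 51], [-17, 64], [-18, 77], [-19, 90], [-19, 93]]
```

```bash
python3 -m inch '[[[-1,0,-13,0,0],[-1,0,-26,1,0],[-1,0,-40,3,0],[-1,0,-53,5,0],[-1,0,-66,8,0],[-1,0,-78,11,0],[-1,0,-91,15,0],[-1,0,-103,20,0]]]'
```

```text
time: 16.05
position: [0.5247, 0.0955, 0.3152]
ee_rot: [-0.0, 0.013, 1.0, -0.0]
ft_force: [-2.1, 0.9, 2.0]
gripper_width: 0.0113
grip_force: 25.0
```

```bash
python3 -m inch '[[[-1,0,-12,5,0],[-1,0,-24,11,0],[-1,0,-35,18,0],[-1,0,-47,25,0],[-1,0,-57,33,0],[-1,0,-68,41,0],[-1,0,-78,50,0],[-1,0,-87,59,0]]]'; python3 -m inch '[[[-1,0,-9,10,0],[-1,0,-18,20,0],[-1,0,-26,30,0],[-1,0,-33,41,0],[-1,0,-40,52,0],[-1,0,-47,64,0],[-1,0,-52,76,0],[-1,0,-58,88,0]]]'
```

```text
time: 16.85
position: [0.5225, 0.0089, 0.2555]
ee_rot: [-0.0, 0.013, 1.0, -0.0]
ft_force: [-2.7, 0.5, 1.4]
gripper_width: 0.0109
grip_force: 25.0
time: 17.65
position: [0.5211, -0.0483, 0.1673]
ee_rot: [-0.0, 0.013, 1.0, 0.0]
ft_force: [-2.0, 4.0, -2.9]
gripper_width: 0.011
grip_force: 25.0
```

```bash
python3 -m inch '[[[-1,0,-4,9,0],[-1,0,-7,18,0],[-1,0,-9,27,0],[-1,0,-12,36,0],[-1,0,-14,45,0],[-1,0,-16,54,0],[-1,0,-17,63,0],[-1,0,-18,70,0]]]'; python3 -m inch '[[[-1,0,-1,6,0],[-1,0,-1,12,0],[-1,0,-1,17,0],[-1,0,-1,21,0],[-1,0,-1,23,0],[-1,0,-1,23,0]]]'
python3 - <<'E'
from h import *
p,R=tool();print(p,env.sense()['ft_force']);snap('scene','scene2.png')
E
```

```text
time: 18.45
position: [0.5206, -0.0657, 0.0976]
ee_rot: [-0.0, 0.013, 1.0, 0.0]
ft_force: [-2.0, 6.9, -1.3]
gripper_width: 0.011
grip_force: 25.0
time: 19.05
position: [0.5207, -0.067, 0.0761]
ee_rot: [-0.0, 0.013, 1.0, 0.0]
ft_force: [-5.7, 5.4, 8.4]
gripper_width: 0.0111
grip_force: 25.0
[ 0.52071677 -0.0670081   0.07609824] [-5.65407143  5.37571924  8.42075588]
```

```bash
python3 -m inch '[[[-1,0,0,1,0],[-1,0,0,2,0],[-1,0,0,2,0],[-1,0,0,2,0]]]'
```

```text
time: 19.5
position: [0.521, -0.067, 0.0757]
ee_rot: [0.0, 0.013, 1.0, -0.0]
ft_force: [-12.0, 6.4, 28.7]
gripper_width: 0.0113
grip_force: 25.0
```

View pics/scene2.png

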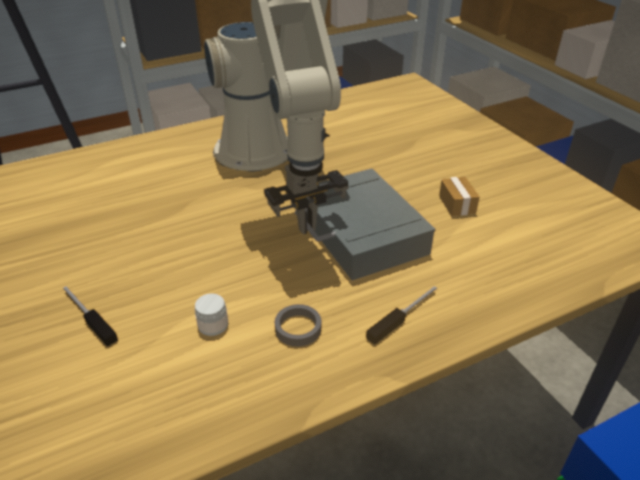

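The lid is shut: pressing 2 mm further only raised the force, with no motion, and the picture shows it flush. I'll release within the finger gap and retract straight up.

```bash
python3 -m inch '[[[-1,0,0,-2,0],[-1,0,0,-3,0],[-0.35,0,0,-3,0],[-0.35,0,0,-3,0],[-0.35,0,0,-3,0],[-0.35,0,0,-3,0],[-0.35,0,0,-3,0]]]' 5 && python3 -m inch '[[[-0.35,0,0,-10,0],[-0.35,0,0,-25,0],[-0.35,0,0,-50,0],[-0.35,0,0,-80,0],[-0.35,0,0,-120,0],[-0.35,0,0,-150,0],[-0.35,0,0,-150,0],[-0.35,0,0,-150,0]]]'
python3 - <<'E'
from h import *
np.set_printoptions(precision=4,suppress=True)
p,R=tool();print(p);s=snap('wrist','w6.png');print(env.sense()['ft_force'])
E
```

```text
time: 20.2
position: [0.5209, -0.0672, 0.0765]
ee_rot: [0.0, 0.013, 1.0, -0.0]
ft_force: [0.3, -0.9, -0.6]
gripper_width: 0.0298
grip_force: 0.0
time: 21.0
position: [0.521, -0.0671, 0.2275]
ee_rot: [0.001, 0.013, 1.0, -0.0]
ft_force: [0.9, 1.0, -0.5]
gripper_width: 0.0297
grip_force: 0.0
[ 0.521  -0.0671  0.2275]
[ 0.0379  0.1669 -0.5569]
```

View pics/w6.png

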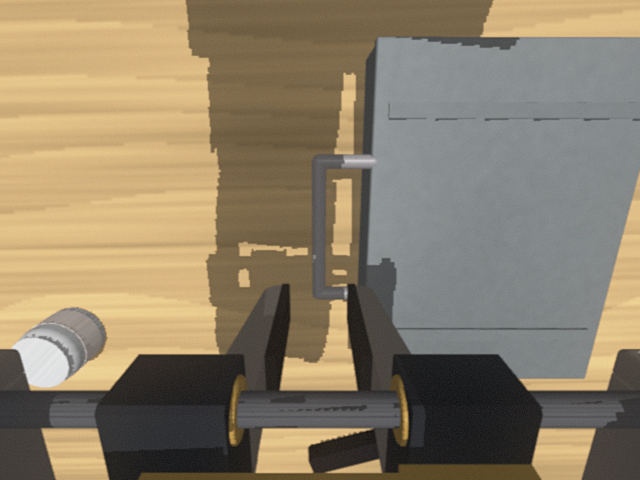

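The lid is flat and shut, with its bar free at column 319, and the gripper is well clear. I'm handing the job in.

```bash
python3 -c "
from plant import env
print(env.job_done())"
```

```text
the job is handed in; nothing more can be done
None
```

I laid the nearest screwdriver in the compartment with its shank in the slot and let go, then eased the lid shut, released the bar and handed the job in; the hand-in gave no verdict, but my last pictures show the lid flat and shut, and the carton, tin and tape roll were never touched.

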